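# Press a pan handle's rivet home with the locking pliers

### The arm

A 7-joint arm with a two-finger parallel gripper is mounted at the origin on a cart in front of the work surface, level with it; the furniture and walls round the work are solid. World frame = base frame: x ahead of the robot, y to its left, z up, the work surface at z = 0. Lengths are in m, angles in rad, forces in N, time in s.
With the tool pointing down it reaches from about 0.4 to 0.85 m from the base axis. Payload 4.4 kg.
Tool frame: the origin (TCP) lies at the very end of the fingers, on their centre line; the grasp point (between the pads) lies 19 mm behind it (tcp_to_grasp is the distance from the TCP to the grasp point, in m); z points along the fingers, y is the line along which they close (so a half turn about z gives the same grasp; the last joint's range is limited). The gripper opens to 94 mm and grips with 3 to 60 N. Pads are 16 mm wide; open, the fingers measure 119 mm over their backs; the gripper's body (75 mm by 177 mm) begins 78 mm behind the grasp point.
Start: joints at [-1.401, 0.628, 0.038, 1.517, -0.027, 0.996, -0.02], TCP at [0.152, 0.632, 0.205] pointing down, gripper open.
Joint ranges: [-3.06, 3.06], [-0.37, 2.12], [-1.25, 1.32], [0.18, 2.47], [-1.1, 4.24], [0.23, 1.98], [-2.94, 2.94]. Speed limits (rad/s): [2.57, 2.57, 3.14, 3.14, 3.14, 3.14, 3.14].

### API

Orientations are given as a unit quaternion [w, x, y, z].
In Python, from rig import state, grab_frame, get_calibration, close_job, tcp_to_grasp gives the robot as it stands.
- The arm moves only by the tool arm_command, never from a script. Its argument "rows" is a list of rows, each an object of numbers: "x", "y", "z": the shift along the tool's x, y, z normalised to -1 to 1, where 1 is 30 mm; "wx", "wy", "wz": the turn, a rotation vector about the tool's x, y, z normalised to -1 to 1, where 1 is pi/2 rad. In form: [{"x": .., "y": .., "z": .., "wx": .., "wy": .., "wz": ..}, ...]. A call has 1 to 8 rows; each row shifts and turns the commanded pose from where the row before left it, along the tool's axes as they then stand; what a row does not reach is not made up. A row lasts 1/8 s, in which the tool goes at most 62.5 mm and 10.7 degrees, less where a joint would pass 70% of its speed; a pose out of reach is approached as far as the arm can. A call with a number of a shift or a turn outside -1 to 1 is refused whole. A call with a gripper value outside its range is refused whole. "jaw" is the finger opening in mm, from 0 to 94, set as the call begins (left out, the last holds). The fingers move at their own pace and stop on an object; "force" is the grip in N (left out, the last holds). Time passes only in rows, so rows that do not move let the fingers close. It gives the time, the measured TCP pose, the force, the opening and the grip force at its end, in the units of the state.
- state(): the state, without advancing time (a new reading comes with each control period).
- grab_frame(name): name is "side" or "top"; returns the picture (384x512x3 uint8, blue, green, red); there is no depth.
- get_calibration(name): a dict with "fovy" (degrees; the focal length in pixels is half the picture's height over the tangent of half this angle, whatever the lens; pixels are square), "cx", "cy" (the principal point, pixels), "dist_coeffs" ([k1, k2, p1, p2, k3] as OpenCV has them; the pictures are not rectified), "extrinsics" (4x4, takes a point from world to camera coordinates). Camera axes: x right, y up, looking along -z (the intrinsics and any distortion apply to the point x, -y, -z); pixel columns grow to the right and rows downward; lengths in m; the calibration is good to about 2 mm. A picture is of the moment at which its call begins. get_calibration takes no time and is no camera call.
- close_job(): hands the job in; it is judged then, once.
The state is a dict: "time_s": time; "joints": joint angles; "joint_vel": joint speeds; "tau": joint torques, N m; "position": TCP position; "tool_rot": TCP orientation; "contact_force": force on the tool from outside, world axes, zero at the start; "moment": the same for the moment, N m; "opening": finger opening in m; "grip_force": force on a finger pad.
Only numpy, scipy, OpenCV 4.12 (cv2) and the standard library are available. Lean on these libraries where they do the work, as an engineer would, in place of code of your own. Each camera call takes 0.05 s, during which the arm holds its last target. There are 200 camera calls.

### The job

Use the locking pliers on the board to press the brass rivet flush into the wooden pan handle that lies between their jaws: close the blue moving handle towards the fixed one, firmly but without forcing it, until it snaps over centre and stays locked by itself, and ease off as it snaps rather than pressing on against its stop. Then pull the red release lever to let the pliers spring open, take the pan handle out and lay it in the middle of the small plate. Leave the mug, the glass and the tin where they are.

Things in the scene. Friction and masses are not known exactly. Their poses are not given: they have to be found in the camera images.
- pliers: Fixed wooden board, 110 (x) x 340 (y) x 14 mm, carrying steel locking pliers that lie flat, jaws to +y, handles to -y; handles and jaws are 48 mm over the worktop (bars 18 mm high), nothing above 61 mm. Origin: centre of the board's underside; z up. Fixed handle: x 4..16, y -123..28 mm. Moving handle: on its -x side, pivot at x -14, y -22. Anvil face at x 16, y 53..87, looks to -x.
- handle (a joint): Moving handle, rad: 0 open (sprung), grows as it closes towards +x of the board, swinging the jaw to +x onto the rivet. Pushed at handle_push it takes up to about 15-20 N a third of the way, then ever less, none at the centre (about 0.22); past it the handle runs by itself to its hard stop at 0.26 (3 mm on at handle_push) and stays locked. Let go before the centre it springs open.
- handle_push (a point): Place to push: on the outer (-x) face of the moving handle's blue grip, 88 mm from its pivot, at half its height (bar 12 mm wide, 18 mm high, 104 mm long; parallel to board y when locked). Its axes turn with the handle and are the board's when open. On the board it lies at x -42, y -105 mm open, x -20, y -110 mm locked.
- release (a joint): Red release lever on the moving handle, rad: 0 at rest (light spring), up to 0.6 as its tab is pulled away from the fixed handle (to the board's -x). With the pliers locked it pries the handle back over centre at about 0.2 (tab moved some 15-20 mm, about 2-4 N); then they spring open by themselves.
- release_tab (a point): Middle of the lever's red tab, which sticks out past both handles: 10 mm thick (x), 36 mm long, 18 mm high. Its axes are the board's when the pliers are locked. Locked it lies at x -9, y -149 mm on the board, 48 mm over the worktop, with room for a finger on both sides; on its +x side the nearest part is the end of the fixed handle, at y -123.
- pan_handle: Loose dark wooden pan handle, 22 (x) x 120 (y) x 24 (z) mm, about 0.12 kg, with a steel band at its -y end. Origin: centre of its underside; y along it. It lies between the jaws on a rest 34 mm over the worktop, along the board's y; from its middle to its +y end it is free to be gripped across x. The rest under it is 12 mm wide. Closing the pliers pushes it 1-2 mm against the anvil.
- rivet (a joint): Brass rivet in the pan handle, m: 0 stands 6 mm proud of the -x face, 0.006 flush. Stiff: stays where it is pressed to, 6 N.
- rivet_head (a point): Centre of the rivet's 10 mm round head, on the pan handle's -x face, 44 mm from its middle towards its -y end, 12 mm over its underside.
- plate: Loose small white plate, 170 mm across, 17 mm high at the rim; its flat middle, 140 mm across, is 8 mm high. Origin: centre of the underside.
- mug: Bystander: green and white mug, 78x116x101 mm. Origin: centre of the underside.
- tuna: Bystander: low round tin, 86 mm across, 40 mm high. Origin: centre of the underside.
- glass: Bystander: glass tumbler, 81 mm across, 91 mm high. Origin: centre of the underside.
Not all that is in view belongs to the job. Of the things that look like the pan_handle, the middle-sized one is meant.

How it is judged:
On the way, in this order (a step that is already met when the one before it is completed fails the run):
1. the moving handle is over centre and locked, and the rivet is pressed flush (value of joint handle above 0.245 rad and value of joint rivet above 0.005 m), for 0.2 s.
2. the release lever is pulled (value of joint release above 0.1 rad), for 0.02 s.
3. the pliers have sprung open (value of joint handle below 0.08 rad), for 0.2 s.
At the end, for the whole second after the job is handed in: The rivet is pressed in to within 1 mm of flush, the pliers are open (handle below 0.08 rad), and the pan handle lies at rest on the plate, its middle within 50 mm of the plate's middle, its origin less than 45 mm over the plate's underside (value of joint rivet above 0.005 m and value of joint handle below 0.08 rad and horizontal distance between pan_handle and plate below 0.05 m and linear speed of pan_handle below 0.02 m/s and z of pan_handle in the frame of plate below 0.045 m and contact force between pan_handle and plate above 0.2 N); the robot touches nothing.
It fails at once if the fingers press on the moving handle's bar with more than 30 N (contact force between the fingers and handle_c0 above 30 N).
It fails at once if the fingers press the locked handle against its stop with more than 8 N (value of joint handle above 0.25 rad and contact force between the fingers and handle_c0 above 8 N).
It fails at once if the mug, glass or tin is moved more than 2 cm (distance of any of mug, glass, tuna from where it was at the start of the episode above 0.02 m).
It also fails if it takes over 72 s, if anything falls off the work surface, if the arm or the gripper's body presses on something with over 40 N, if the wrist force passes 120 N, or if a joint passes its speed limit or range.

## Working session

There is one attempt and no reset: what is moved stays moved. The work goes in short steps, Python scripts to look and compute and a tool call to move; the robot and the scene stay as the last step left them, time stands still between calls to the robot, and variables do not carry over. Pictures are saved under pics/ and viewed, at most 10 in all, crops included, and the job is handed in when it is done.

Besides the shell and the picture viewer there is one more tool, called after "Request:" as name([rows], argument=value, ...), one row to a line, values as JSON. arm_command: Moves the arm, as the interface text tells. Its arguments: {"type":"object","properties":{"rows":{"type":"array","items":{"type":"object","properties":{"x":{"type":"number","minimum":-1,"maximum":1},"y":{"type":"number","minimum":-1,"maximum":1},"z":{"type":"number","minimum":-1,"maximum":1},"wx":{"type":"number","minimum":-1,"maximum":1},"wy":{"type":"number","minimum":-1,"maximum":1},"wz":{"type":"number","minimum":-1,"maximum":1}}}},"jaw":{"type":"number"},"force":{"type":"number"}},"required":["rows"]}

```bash
mkdir -p pics
cat > h.py <<'E'
import numpy as np, cv2
from rig import state, grab_frame, get_calibration, close_job, tcp_to_grasp
def K(n):
    c=get_calibration(n); f=192/np.tan(np.radians(c["fovy"])/2)
    return np.array([[f,0,c["cx"]],[0,f,c["cy"]],[0,0,1.]]),np.array(c["dist_coeffs"],float),np.array(c["extrinsics"],float)
F=np.diag([1,-1,-1.])
def proj(n,P):
    k,d,E=K(n); R=F@E[:3,:3]; t=F@E[:3,3]
    return cv2.projectPoints(np.array(P,float).reshape(-1,1,3),cv2.Rodrigues(R)[0],t,k,d)[0].reshape(-1,2)
def ray(n,uv,z):
    k,d,E=K(n); R=F@E[:3,:3]; t=F@E[:3,3]
    u=cv2.undistortPoints(np.array(uv,float).reshape(-1,1,2),k,d).reshape(-1,2)
    r=np.c_[u,np.ones(len(u))]@R; c=-R.T@t
    return c+r*((np.asarray(z)-c[2])/r[:,2])[:,None]
E
python3 - <<'E'
from h import *
for n in("top","side"):
    im=grab_frame(n); cv2.imwrite(f"pics/{n}0.png",cv2.resize(im,(768,576),interpolation=cv2.INTER_CUBIC))
    k,d,E=K(n); print(n,-E[:3,:3].T@E[:3,3],k[0,0],k[:2,2],d)
print(state()); print(tcp_to_grasp)
E
```

```text
top [0.31248517 0.04997254 1.41690916] 422.34347235482295 [260.81489509 191.55103464] [0.02423893 0.         0.         0.         0.        ]
side [-0.06528388  1.20054397  0.55283399] 428.7826817894026 [254.27733693 197.791381  ] [-0.13760686  0.          0.          0.          0.        ]
{'time_s': 0.1, 'joints': array([-1.40083817,  0.6292344 ,  0.0384359 ,  1.51825348, -0.02699298,
        0.99631629, -0.02001836]), 'joint_vel': array([-0.00144005, -0.00070527, -0.00079202, -0.0017222 ,  0.00015182,
       -0.00139397, -0.00141345]), 'tau': array([ 3.10127340e-03, -5.50795519e+01,  1.14755731e+00, -1.87115747e+01,
       -5.21031080e-02,  1.92121323e-02,  5.56242992e-05]), 'position': array([0.15165431, 0.63144403, 0.20466304]), 'tool_rot': array([-9.13846218e-05,  1.17609728e-01,  9.93059532e-01, -8.41998612e-04]), 'contact_force': array([-0.84443314,  0.38824524, -0.4830242 ]), 'moment': array([-0.01663995,  0.00748509, -0.01736196]), 'grip_force': 0.0, 'opening': 0.09388780450376612}
0.0188
```

View pics/top0.png

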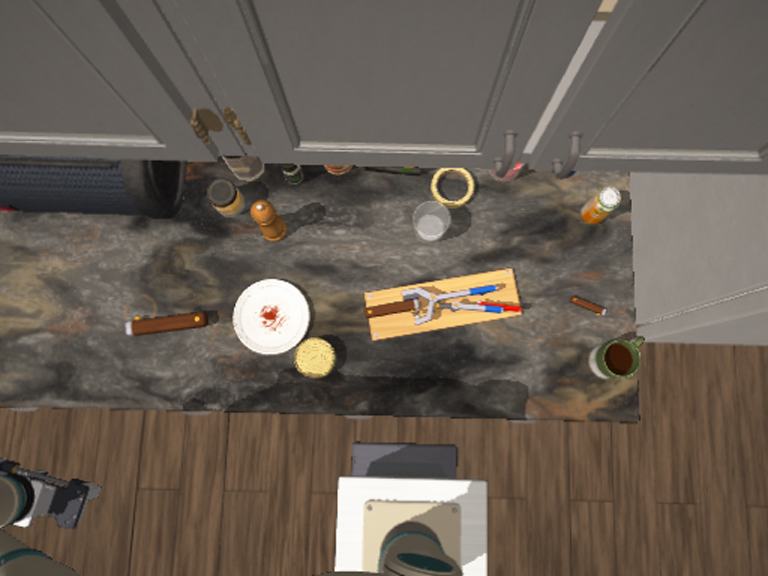

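View pics/side0.png

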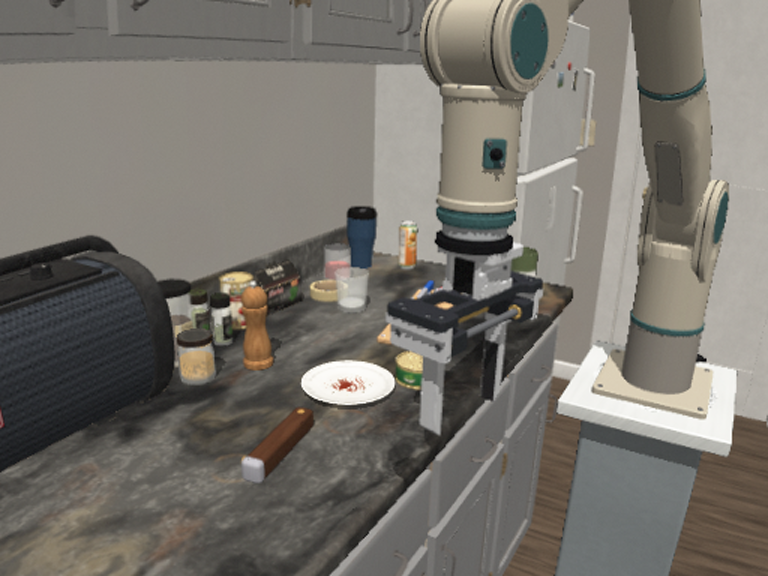

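Top view (768-px picture): the board is at about (443,303), with its jaws and the dark handle at the left and the handles at the right. The moving handle with the red lever is the lower one. The plate is at (271,316). Three things look like the pan handle: a large one at (167,323), one in the jaws at (390,310) and a small one at (588,305). The one in the jaws is middle-sized and lies where the description says. I'll confirm it with a crop.

Run:
```python
from h import *
im=grab_frame("top")
c=im[170:235,235:355]; cv2.imwrite("pics/crop0.png",cv2.resize(c,None,fx=6.6,fy=6.6,interpolation=cv2.INTER_CUBIC))
# plate: bright white blob
m=(im.min(2)>185).astype(np.uint8); m[:,:140]=0; m[:,230:]=0; m[:180]=0; m[245:]=0
ct=max(cv2.findContours(m,0,2)[0],key=cv2.contourArea); (e,ax,a)=cv2.fitEllipse(cv2.convexHull(ct)); print(e,ax)
print("plate",ray("top",[e],[0.015]), ray("top",[[e[0]-ax[0]/2,e[1]],[e[0]+ax[0]/2,e[1]]],[.016]*2))
print("bigs",ray("top",np.array([[126,328],[208,318],[572,297],[606,312],[365,310],[413,305]])/1.5,[.024,.024,.012,.012,.058,.058]))
```

```text
(180.1299591064453, 210.82522583007812) (49.26527786254883, 50.78276062011719)
plate [[0.49117551 0.32333136 0.015     ]] [[0.48883783 0.40512006 0.016     ]
 [0.49327261 0.2410136  0.016     ]]
bigs [[ 0.45555154  0.63590003  0.024     ]
 [ 0.48242176  0.45837972  0.024     ]
 [ 0.55363374 -0.3503069   0.012     ]
 [ 0.52177322 -0.42506579  0.012     ]
 [ 0.50485809  0.11084343  0.058     ]
 [ 0.51865209  0.00718358  0.058     ]]
```

View pics/crop0.png

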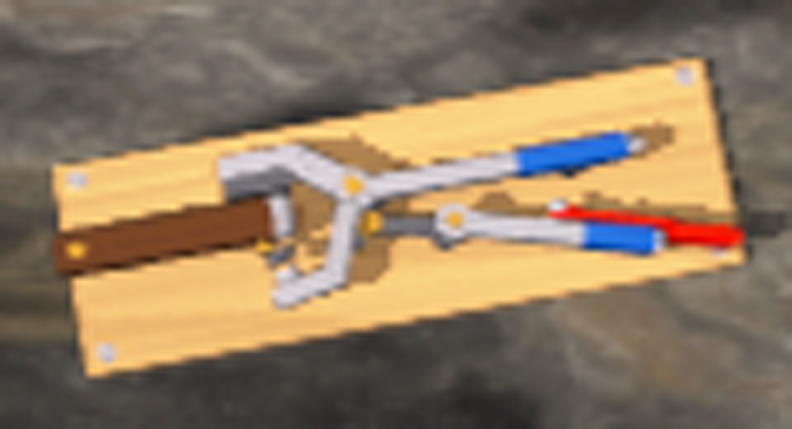

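The crop confirms it. The middle-sized handle (about 115 mm, against 180 and 80 mm for the others) lies between the jaws, with its rivet at crop (262,247). The board corners in the crop are (53,167), (704,58), (746,258) and (88,377). Next I fit the board pose.

```bash
cat >> h.py <<'E'
def fit(A,B):
    a,b=A.mean(0),B.mean(0); U,_,V=np.linalg.svd((A-a).T@(B-b)); R=V.T@np.diag([1,np.linalg.det(V.T@U.T)])@U.T
    return R,b-R@a
E
python3 - <<'E'
from h import *
def c(p): return (np.array(p,float)+.5)/6.6-.5+[235,170]
W=ray("top",c([[53,167],[704,58],[746,258],[88,377]]),[.014]*4)[:,:2]
print(W, np.linalg.norm(np.diff(W,axis=0),axis=1))
M=np.array([[.055,.17],[.055,-.17],[-.055,-.17],[-.055,.17]])
R,t=fit(M,W); print("yaw",np.degrees(np.arctan2(R[1,0],R[0,0])),"t",t,"res",(W-(M@R.T+t))*1e3)
np.savez("b.npz",R=R,t=t)
for n,p,z in [("anvilfix_end",(.010,-.123),.057),("push_open",(-.042,-.105),.048),("push_lock",(-.020,-.110),.048),("tab",(-.009,-.149),.048),("pivot",(-.014,-.022),.057)]:
    w=R@p+t; q=(proj("top",[[*w,z]])[0]-[235,170]+.5)*6.6-.5; print(n,w,q)
# measured pan handle: mid between ends in board frame
for q in [(55,250),(270,218)]:
    w=ray("top",c([q]),[.058])[0,:2]; print("pan",R.T@(w-t))
E
```

```text
[[ 0.55109423  0.11665418]
 [ 0.61708362 -0.21577991]
 [ 0.51396444 -0.2363843 ]
 [ 0.44432815  0.09527441]] [0.33892038 0.10515753 0.33889042]
yaw 11.521220012898132 t [ 0.53161761 -0.0600589 ] res [[-0.46093011 -0.84674612]
 [-2.38002837 -0.13156374]
 [ 2.28437931  1.23443308]
 [ 0.55657917 -0.25612322]]
anvilfix_end [ 0.56598301 -0.17858324] [645.77739915 138.89245868]
push_open [ 0.51143561 -0.17133193] [628.36578212 250.05479447]
push_lock [ 0.53399098 -0.17183711] [629.30592317 205.10436763]
tab [ 0.55255885 -0.20785425] [701.72025848 170.23745027]
pivot [ 0.52229378 -0.08441185] [454.79341223 220.86153619]
pan [0.00560569 0.17458758]
pan [0.00299444 0.06756371]
```

Request:
arm_command([
  {"wz":0.103},
  {"wz":0.103},
  {"wz":0.103},
  {"wz":0.103},
  {"wz":0.103},
  {"wz":0.103},
  {"wz":0.104},
  {"x":-0.5,"y":0.5},
], jaw=0, force=10)

```text
invalid input at $.rows[0]: expected keys x, y, z, wx, wy, wz
```

Request:
arm_command([
  {"x":-0.9,"y":0.7},
  {"x":-0.9,"y":0.7},
  {"x":-0.9,"y":0.7},
  {"x":-0.9,"y":0.7},
  {"x":-0.9,"y":0.7},
  {"x":-0.9,"y":0.7},
  {"x":-0.9,"y":0.7},
  {"x":-0.9},
])

```text
invalid input at $.rows[0]: expected keys x, y, z, wx, wy, wz
```

```bash
cat >> h.py <<'E'
def where():
    b=np.load("b.npz"); s=state(); q=s["tool_rot"]
    from scipy.spatial.transform import Rotation as Ro
    T=Ro.from_quat(np.r_[q[1:],q[0]]).as_matrix(); bx=b["R"].T@(s["position"][:2]-b["t"])
    ty=np.degrees(np.arctan2(T[1,1],T[0,1]))
    print("t",round(s["time_s"],2),"board mm",np.round(bx*1e3,1),"z",round(s["position"][2]*1e3,1),"yawY",round(ty,2),"down",np.round(T[:,2],3),"f",np.round(s["contact_force"],1),"op",round(s["opening"]*1e3,1),round(s["grip_force"],1),"j",np.round(s["joints"],2))
E
python3 -c "from h import *;where()"
```

```text
t 0.15 board mm [-234.1  753.6] z 204.8 yawY 76.49 down [-0.    -0.001 -1.   ] f [-0.3 -0.7 -0.4] op 94.1 0.0 j [-1.4   0.63  0.04  1.52 -0.03  1.   -0.02]
```

All six keys are required in each row.

Request:
arm_command([
  {"x":0,"y":0,"z":0,"wx":0,"wy":0,"wz":0.103},
  {"x":0,"y":0,"z":0,"wx":0,"wy":0,"wz":0.103},
  {"x":0,"y":0,"z":0,"wx":0,"wy":0,"wz":0.103},
  {"x":0,"y":0,"z":0,"wx":0,"wy":0,"wz":0.103},
  {"x":0,"y":0,"z":0,"wx":0,"wy":0,"wz":0.103},
  {"x":0,"y":0,"z":0,"wx":0,"wy":0,"wz":0.103},
  {"x":0,"y":0,"z":0,"wx":0,"wy":0,"wz":0.104},
  {"x":-0.5,"y":0.5,"z":0,"wx":0,"wy":0,"wz":0},
], jaw=0, force=10)

```text
time_s: 1.15
position: [0.1679, 0.6206, 0.2047]
tool_rot: [-0.0, 0.631, 0.776, -0.0]
contact_force: [0.4, -0.4, 0.3]
opening: 0.0175
grip_force: 0.0
```

Request:
arm_command([
  {"x":-0.9,"y":0.7,"z":0,"wx":0,"wy":0,"wz":0},
  {"x":-0.9,"y":0.7,"z":0,"wx":0,"wy":0,"wz":0},
  {"x":-0.9,"y":0.7,"z":0,"wx":0,"wy":0,"wz":0},
  {"x":-0.9,"y":0.7,"z":0,"wx":0,"wy":0,"wz":0},
  {"x":-0.9,"y":0.7,"z":0,"wx":0,"wy":0,"wz":0},
  {"x":-0.9,"y":0.7,"z":0,"wx":0,"wy":0,"wz":0},
  {"x":-0.9,"y":0.7,"z":0,"wx":0,"wy":0,"wz":0},
  {"x":-0.9,"y":0,"z":0,"wx":0,"wy":0,"wz":0},
])

```text
time_s: 2.15
position: [0.3599, 0.4351, 0.2055]
tool_rot: [0.001, 0.633, 0.774, 0.0]
contact_force: [-0.2, -0.1, 0.4]
opening: 0.0001
grip_force: 0.0
```

```bash
python3 -c "from h import *;where()"
```

```text
t 2.15 board mm [-69.4 519.5] z 205.5 yawY 11.5 down [ 0.002 -0.001 -1.   ] f [-0.2 -0.1  0.4] op 0.1 0.0 j [-1.16  0.53  0.35  1.77 -0.22  0.89 -0.51]
```

Request:
arm_command([
  {"x":-0.95,"y":0,"z":0,"wx":0,"wy":0,"wz":0},
  {"x":-0.95,"y":0,"z":0,"wx":0,"wy":0,"wz":0},
  {"x":-0.95,"y":0,"z":0,"wx":0,"wy":0,"wz":0},
  {"x":-0.95,"y":0,"z":0,"wx":0,"wy":0,"wz":0},
  {"x":-0.95,"y":0,"z":0,"wx":0,"wy":0,"wz":0},
  {"x":-0.95,"y":0,"z":0,"wx":0,"wy":0,"wz":0},
  {"x":-0.95,"y":0,"z":0,"wx":0,"wy":0,"wz":0},
  {"x":-0.95,"y":0,"z":0,"wx":0,"wy":0,"wz":0},
])

```text
time_s: 3.15
position: [0.4024, 0.212, 0.2056]
tool_rot: [0.0, 0.632, 0.775, -0.0]
contact_force: [0.1, -0.1, 0.3]
opening: 0.0002
grip_force: 0.0
```

Request:
arm_command([
  {"x":-0.95,"y":0,"z":0,"wx":0,"wy":0,"wz":0},
  {"x":-0.95,"y":0,"z":0,"wx":0,"wy":0,"wz":0},
  {"x":-0.95,"y":0,"z":0,"wx":0,"wy":0,"wz":0},
  {"x":-0.95,"y":0,"z":0,"wx":0,"wy":0,"wz":0},
  {"x":-0.95,"y":0,"z":0,"wx":0,"wy":0,"wz":0},
  {"x":-0.95,"y":0,"z":0,"wx":0,"wy":0,"wz":0},
  {"x":-0.95,"y":0,"z":0.5,"wx":0,"wy":0,"wz":0},
  {"x":-0.95,"y":0,"z":0.9,"wx":0,"wy":0,"wz":0},
])

```text
time_s: 4.15
position: [0.4482, -0.011, 0.1638]
tool_rot: [0.001, 0.632, 0.775, 0.001]
contact_force: [1.4, 1.5, 0.4]
opening: 0.0006
grip_force: 0.0
```

Request:
arm_command([
  {"x":-0.95,"y":0,"z":0.9,"wx":0,"wy":0,"wz":0},
  {"x":-0.95,"y":0,"z":0.9,"wx":0,"wy":0,"wz":0},
  {"x":-0.95,"y":0,"z":0.5,"wx":0,"wy":0,"wz":0},
  {"x":-0.9,"y":0,"z":0,"wx":0,"wy":0,"wz":0},
  {"x":0,"y":0,"z":0,"wx":0,"wy":0,"wz":0},
  {"x":0,"y":0,"z":0,"wx":0,"wy":0,"wz":0},
])

```text
time_s: 4.9
position: [0.4694, -0.1186, 0.0946]
tool_rot: [-0.0, 0.632, 0.775, 0.0]
contact_force: [-0.3, 0.5, -0.8]
opening: 0.0003
grip_force: 0.0
```

Run:
```python
from h import *
where()
im=grab_frame("top")
c=im[150:250,255:375]; cv2.imwrite("pics/crop1.png",cv2.resize(c,None,fx=6,fy=6,interpolation=cv2.INTER_CUBIC))
```

```text
t 4.9 board mm [-72.7 -45. ] z 94.6 yawY 11.58 down [-0.     0.001 -1.   ] f [-0.3  0.5 -0.8] op 0.3 0.0 j [ 0.    0.59  0.28  2.08 -0.32  0.51  0.71]
```

View pics/crop1.png

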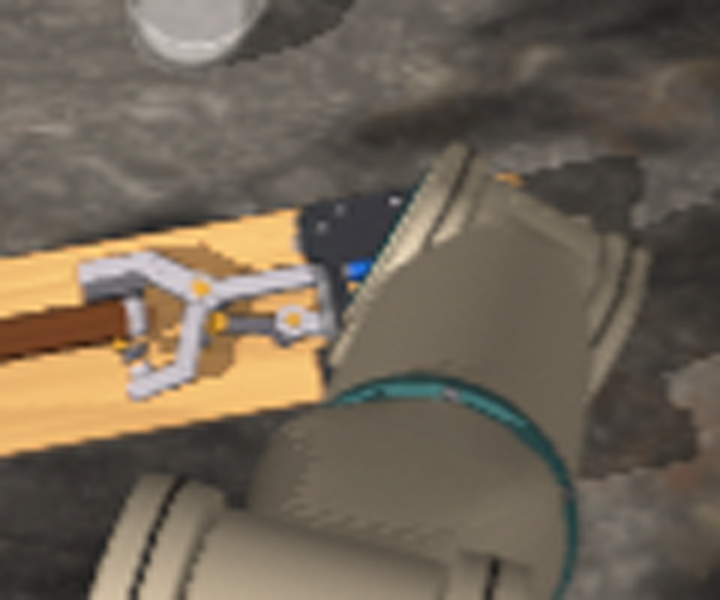

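The crop shows the gripper beside the handles, with the wrist hiding the blue grip at crop (360,270), so the push will go by pose and force.

Request:
arm_command([
  {"x":-1,"y":0,"z":0.5,"wx":0,"wy":0,"wz":0},
  {"x":-1,"y":0,"z":0.8,"wx":0,"wy":0,"wz":0},
  {"x":0,"y":0,"z":0.7,"wx":0,"wy":0,"wz":0},
  {"x":0,"y":0,"z":0,"wx":0,"wy":0,"wz":0},
  {"x":0,"y":0.3,"z":0,"wx":0,"wy":0,"wz":0},
  {"x":0,"y":0.1,"z":0,"wx":0,"wy":0,"wz":0},
  {"x":0,"y":0,"z":0,"wx":0,"wy":0,"wz":0},
])

```text
time_s: 5.82
position: [0.4948, -0.175, 0.0351]
tool_rot: [0.001, 0.632, 0.775, 0.0]
contact_force: [-1.1, 0.4, 0.5]
opening: 0.0006
grip_force: 0.0
```

```bash
python3 -c "from h import *;where()"
```

```text
t 5.83 board mm [ -59.1 -105.2] z 35.1 yawY 11.6 down [ 0.001 -0.    -1.   ] f [-1.1  0.4  0.5] op 0.6 0.0 j [ 0.14  0.73  0.22  2.01 -0.34  0.44  0.82]
```

Request:
arm_command([
  {"x":0,"y":0.1,"z":0,"wx":0,"wy":0,"wz":0},
  {"x":0,"y":0.1,"z":0,"wx":0,"wy":0,"wz":0},
  {"x":0,"y":0.1,"z":0,"wx":0,"wy":0,"wz":0},
])

```text
time_s: 6.2
position: [0.4989, -0.1748, 0.0343]
tool_rot: [-0.002, 0.633, 0.774, -0.002]
contact_force: [-8.9, -3.9, 6.2]
opening: 0.0006
grip_force: 4.6
```

Request:
arm_command([
  {"x":0,"y":0.06,"z":0,"wx":0,"wy":0,"wz":0},
  {"x":0,"y":0.06,"z":0,"wx":0,"wy":0,"wz":0},
])

```text
time_s: 6.45
position: [0.5003, -0.1749, 0.0343]
tool_rot: [-0.004, 0.634, 0.773, -0.003]
contact_force: [-11.6, -5.3, 10.1]
opening: 0.0004
grip_force: 6.2
```

```bash
python3 -c "from h import *;where()"
```

```text
t 6.45 board mm [ -53.6 -106.2] z 34.3 yawY 11.31 down [-0.009 -0.    -1.   ] f [-11.6  -5.3  10.1] op 0.4 6.2 j [ 0.13  0.74  0.23  1.98 -0.34  0.47  0.81]
```

Request:
arm_command([
  {"x":0,"y":0,"z":-0.08,"wx":0,"wy":0,"wz":0},
  {"x":0,"y":0.05,"z":-0.04,"wx":0,"wy":0,"wz":0},
  {"x":0,"y":0.05,"z":0,"wx":0,"wy":0,"wz":0},
])

```text
time_s: 6.82
position: [0.5005, -0.1735, 0.0361]
tool_rot: [-0.006, 0.634, 0.773, -0.004]
contact_force: [-12.1, -4.8, -2.2]
opening: 0.0005
grip_force: 6.3
```

```bash
python3 -c "from h import *;where()"
```

```text
t 6.83 board mm [ -53.2 -104.9] z 36.1 yawY 11.31 down [-0.015  0.001 -1.   ] f [-12.1  -4.8  -2.2] op 0.5 6.3 j [ 0.13  0.74  0.23  1.98 -0.34  0.48  0.8 ]
```

Request:
arm_command([
  {"x":0,"y":0.06,"z":0,"wx":0,"wy":0,"wz":0},
  {"x":0,"y":0.06,"z":0,"wx":0,"wy":0,"wz":0},
  {"x":0,"y":0,"z":0,"wx":0,"wy":0,"wz":0},
])

```text
time_s: 7.2
position: [0.5022, -0.1737, 0.036]
tool_rot: [-0.007, 0.634, 0.773, -0.005]
contact_force: [-15.1, -6.4, -1.5]
opening: 0.0005
grip_force: 7.5
```

```bash
python3 -c "from h import *;where()"
```

```text
t 7.2 board mm [ -51.5 -105.5] z 36.0 yawY 11.24 down [-0.017  0.001 -1.   ] f [-15.1  -6.4  -1.5] op 0.5 7.5 j [ 0.12  0.74  0.24  1.97 -0.33  0.49  0.8 ]
```

Request:
arm_command([
  {"x":0,"y":0.06,"z":0,"wx":0,"wy":0,"wz":0},
  {"x":0,"y":0.06,"z":0,"wx":0,"wy":0,"wz":0},
  {"x":0,"y":0,"z":0,"wx":0,"wy":0,"wz":0},
])

```text
time_s: 7.58
position: [0.5059, -0.1739, 0.036]
tool_rot: [-0.006, 0.635, 0.773, -0.005]
contact_force: [-15.0, -8.5, -1.7]
opening: 0.0005
grip_force: 7.5
```

```bash
python3 -c "from h import *;where()"
```

```text
t 7.58 board mm [ -48.  -106.4] z 36.0 yawY 11.21 down [-0.017 -0.    -1.   ] f [-15.   -8.5  -1.7] op 0.5 7.5 j [ 0.12  0.74  0.24  1.96 -0.33  0.49  0.79]
```

Request:
arm_command([
  {"x":0,"y":0.05,"z":0,"wx":0,"wy":0,"wz":0},
  {"x":0,"y":0,"z":0,"wx":0,"wy":0,"wz":0},
])

```text
time_s: 7.82
position: [0.5083, -0.174, 0.0361]
tool_rot: [-0.006, 0.635, 0.773, -0.005]
contact_force: [-13.1, -7.9, -2.6]
opening: 0.0005
grip_force: 6.6
```

Request:
arm_command([
  {"x":0,"y":0.05,"z":0,"wx":0,"wy":0,"wz":0},
  {"x":0,"y":0,"z":0,"wx":0,"wy":0,"wz":0},
])

```text
time_s: 8.07
position: [0.5118, -0.1735, 0.0363]
tool_rot: [-0.004, 0.634, 0.773, -0.004]
contact_force: [-9.7, -6.8, -4.5]
opening: 0.0004
grip_force: 4.7
```

```bash
python3 -c "from h import *;where()"
```

```text
t 8.07 board mm [ -42.1 -107.2] z 36.3 yawY 11.24 down [-0.012 -0.002 -1.   ] f [-9.7 -6.8 -4.5] op 0.4 4.7 j [ 0.12  0.74  0.24  1.95 -0.34  0.49  0.79]
```

Request:
arm_command([
  {"x":0,"y":0.03,"z":0,"wx":0,"wy":0,"wz":0},
])

```text
time_s: 8.2
position: [0.5138, -0.1728, 0.0365]
tool_rot: [-0.003, 0.634, 0.773, -0.004]
contact_force: [-6.2, -4.8, -2.3]
opening: 0.0006
grip_force: 3.8
```

```bash
python3 -c "from h import *;where()"
```

```text
t 8.2 board mm [ -40.  -106.9] z 36.5 yawY 11.27 down [-0.01  -0.001 -1.   ] f [-6.2 -4.8 -2.3] op 0.6 3.8 j [ 0.12  0.74  0.24  1.95 -0.34  0.49  0.79]
```

Request:
arm_command([
  {"x":0,"y":0,"z":0,"wx":0,"wy":0,"wz":0},
])

```text
time_s: 8.32
position: [0.516, -0.1719, 0.0369]
tool_rot: [-0.002, 0.634, 0.774, -0.002]
contact_force: [-3.1, -2.4, -2.9]
opening: 0.0004
grip_force: 2.1
```

```bash
python3 -c "from h import *;where()"
```

```text
t 8.32 board mm [ -37.7 -106.5] z 36.9 yawY 11.34 down [-0.007 -0.001 -1.   ] f [-3.1 -2.4 -2.9] op 0.4 2.1 j [ 0.11  0.74  0.24  1.95 -0.34  0.49  0.79]
```

Request:
arm_command([
  {"x":0,"y":0,"z":0,"wx":0,"wy":0,"wz":0},
])

```text
time_s: 8.45
position: [0.5185, -0.1708, 0.0375]
tool_rot: [-0.001, 0.633, 0.774, -0.001]
contact_force: [0.1, 0.2, -0.8]
opening: 0.0003
grip_force: 0.5
```

```bash
python3 -c "from h import *;where()"
```

```text
t 8.45 board mm [ -35.  -105.9] z 37.5 yawY 11.43 down [-0.003 -0.    -1.   ] f [ 0.1  0.2 -0.8] op 0.3 0.5 j [ 0.11  0.74  0.24  1.95 -0.34  0.49  0.79]
```

Request:
arm_command([
  {"x":0,"y":0,"z":0,"wx":0,"wy":0,"wz":0},
  {"x":0,"y":0,"z":0,"wx":0,"wy":0,"wz":0},
])

```text
time_s: 8.7
position: [0.5202, -0.17, 0.0381]
tool_rot: [0.0, 0.633, 0.775, 0.0]
contact_force: [-0.8, -1.7, 0.2]
opening: 0.0005
grip_force: 0.9
```

```bash
python3 -c "from h import *;where()"
```

```text
t 8.7 board mm [ -33.2 -105.4] z 38.1 yawY 11.53 down [ 0.  0. -1.] f [-0.8 -1.7  0.2] op 0.5 0.9 j [ 0.11  0.74  0.23  1.94 -0.34  0.49  0.79]
```

Request:
arm_command([
  {"x":0,"y":-0.3,"z":0,"wx":0,"wy":0,"wz":0},
  {"x":0,"y":-0.4,"z":-0.5,"wx":0,"wy":0,"wz":0},
  {"x":0,"y":0,"z":-1,"wx":0,"wy":0,"wz":0},
  {"x":0.9,"y":0,"z":-1,"wx":0,"wy":0,"wz":0},
  {"x":1,"y":0,"z":-1,"wx":0,"wy":0,"wz":0},
  {"x":1,"y":0,"z":0,"wx":0,"wy":0,"wz":0},
  {"x":1,"y":0,"z":0,"wx":0,"wy":0,"wz":0},
  {"x":1,"y":0,"z":0,"wx":0,"wy":0,"wz":0},
])

```text
time_s: 9.7
position: [0.4696, -0.0295, 0.1443]
tool_rot: [0.0, 0.633, 0.774, 0.001]
contact_force: [-0.1, 0.2, 0.8]
opening: 0.0007
grip_force: 0.0
```

Request:
arm_command([
  {"x":1,"y":0,"z":0,"wx":0,"wy":0,"wz":0},
  {"x":1,"y":0,"z":0,"wx":0,"wy":0,"wz":0},
])

```text
time_s: 9.95
position: [0.4577, 0.0293, 0.1442]
tool_rot: [0.0, 0.633, 0.774, 0.001]
contact_force: [-0.1, -0.1, -0.3]
opening: 0.0003
grip_force: 0.0
```

Run:
```python
from h import *
where()
im=grab_frame("top")
c=im[160:240,245:355]; cv2.imwrite("pics/crop2.png",cv2.resize(c,None,fx=6.6,fy=6.6,interpolation=cv2.INTER_CUBIC))
```

```text
t 9.95 board mm [-54.6 102.3] z 144.2 yawY 11.49 down [ 0.002  0.001 -1.   ] f [-0.1 -0.1 -0.3] op 0.3 0.0 j [-0.38  0.48  0.35  2.11 -0.29  0.6   0.38]
```

View pics/crop2.png

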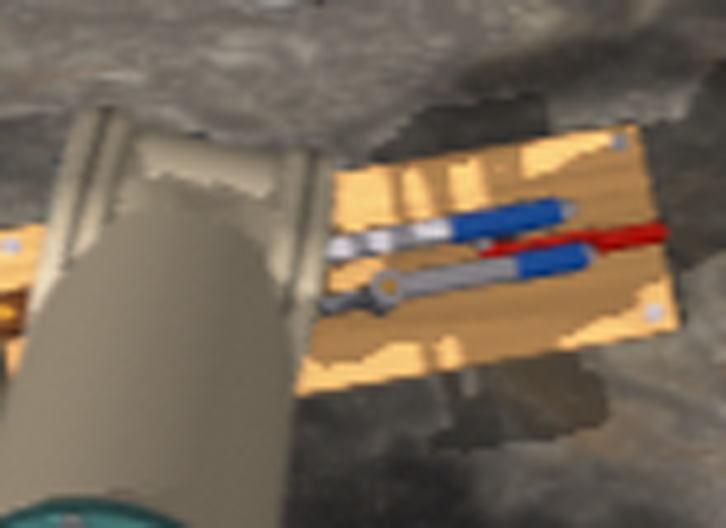

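The crop shows the moving handle parallel to the fixed one, so the pliers are locked. The red tab sticks out at crop (636,237), where the fitted pose predicts it. Next I move to the tab's +x side.

Request:
arm_command([
  {"x":-1,"y":0.4,"z":0,"wx":0,"wy":0,"wz":0},
  {"x":-1,"y":0.5,"z":0,"wx":0,"wy":0,"wz":0},
  {"x":-1,"y":0.5,"z":0,"wx":0,"wy":0,"wz":0},
  {"x":-1,"y":0.5,"z":0,"wx":0,"wy":0,"wz":0},
  {"x":-1,"y":0.5,"z":0,"wx":0,"wy":0,"wz":0},
  {"x":-1,"y":0,"z":0,"wx":0,"wy":0,"wz":0},
  {"x":-1,"y":0,"z":0,"wx":0,"wy":0,"wz":0},
  {"x":-1,"y":0,"z":0.5,"wx":0,"wy":0,"wz":0},
])

```text
time_s: 11.0
position: [0.5773, -0.1941, 0.13]
tool_rot: [0.002, 0.633, 0.774, 0.001]
contact_force: [0.6, 0.3, -0.6]
opening: 0.0008
grip_force: 0.0
```

Request:
arm_command([
  {"x":-0.5,"y":0,"z":0.7,"wx":0,"wy":0,"wz":0},
  {"x":0,"y":0,"z":0.5,"wx":0,"wy":0,"wz":0},
  {"x":0,"y":0,"z":0,"wx":0,"wy":0,"wz":0},
  {"x":0,"y":0,"z":0,"wx":0,"wy":0,"wz":0},
])

```text
time_s: 11.5
position: [0.5798, -0.2055, 0.0922]
tool_rot: [-0.0, 0.632, 0.775, 0.0]
contact_force: [0.9, -0.2, 0.1]
opening: 0.0004
grip_force: 0.0
```

```bash
python3 -c "from h import *;where()"
```

```text
t 11.5 board mm [  18.2 -152.2] z 92.2 yawY 11.61 down [ 0.     0.001 -1.   ] f [ 0.9 -0.2  0.1] op 0.4 0.0 j [ 0.12  0.74  0.3   1.73 -0.3   0.73  0.77]
```

Request:
arm_command([
  {"x":0,"y":0,"z":0.7,"wx":0,"wy":0,"wz":0},
  {"x":0,"y":0,"z":0.7,"wx":0,"wy":0,"wz":0},
  {"x":0,"y":0,"z":0.5,"wx":0,"wy":0,"wz":0},
  {"x":0,"y":0,"z":0,"wx":0,"wy":0,"wz":0},
  {"x":0,"y":-0.2,"z":0,"wx":0,"wy":0,"wz":0},
  {"x":0,"y":-0.1,"z":0,"wx":0,"wy":0,"wz":0},
])

```text
time_s: 12.25
position: [0.5705, -0.2093, 0.0359]
tool_rot: [0.0, 0.633, 0.774, 0.0]
contact_force: [0.1, 0.5, -0.7]
opening: 0.0005
grip_force: 0.0
```

Request:
arm_command([
  {"x":0,"y":-0.1,"z":0,"wx":0,"wy":0,"wz":0},
  {"x":0,"y":-0.1,"z":0,"wx":0,"wy":0,"wz":0},
  {"x":0,"y":-0.1,"z":0,"wx":0,"wy":0,"wz":0},
])

```text
time_s: 12.62
position: [0.5628, -0.2108, 0.0356]
tool_rot: [0.001, 0.633, 0.774, 0.0]
contact_force: [2.0, 0.3, 0.5]
opening: 0.0004
grip_force: 0.9
```

```bash
python3 -c "from h import *;where()"
```

```text
t 12.62 board mm [   0.5 -153.9] z 35.6 yawY 11.51 down [ 0.002 -0.    -1.   ] f [2.  0.3 0.5] op 0.4 0.9 j [ 0.16  0.8   0.25  1.8  -0.33  0.59  0.81]
```

Request:
arm_command([
  {"x":0,"y":-0.12,"z":0,"wx":0,"wy":0,"wz":0},
  {"x":0,"y":-0.12,"z":0,"wx":0,"wy":0,"wz":0},
  {"x":0,"y":-0.12,"z":0,"wx":0,"wy":0,"wz":0},
  {"x":0,"y":-0.12,"z":0,"wx":0,"wy":0,"wz":0},
])

```text
time_s: 13.12
position: [0.5466, -0.2134, 0.0347]
tool_rot: [-0.001, 0.633, 0.774, -0.0]
contact_force: [0.3, 0.2, -0.1]
opening: 0.0005
grip_force: 0.0
```

Request:
arm_command([
  {"x":0,"y":-0.1,"z":0,"wx":0,"wy":0,"wz":0},
  {"x":0,"y":-0.1,"z":0,"wx":0,"wy":0,"wz":0},
  {"x":0,"y":0,"z":0,"wx":0,"wy":0,"wz":0},
])

```text
time_s: 13.5
position: [0.5415, -0.2147, 0.035]
tool_rot: [-0.0, 0.633, 0.774, -0.0]
contact_force: [0.0, 0.7, -0.2]
opening: 0.0005
grip_force: 0.0
```

```bash
python3 -c "from h import *;where()"
```

```text
t 13.5 board mm [ -21.2 -153.5] z 35.0 yawY 11.49 down [-0.  0. -1.] f [ 0.   0.7 -0.2] op 0.5 0.0 j [ 0.18  0.78  0.25  1.85 -0.33  0.55  0.84]
```

Request:
arm_command([
  {"x":-0.1,"y":0.2,"z":-0.3,"wx":0,"wy":0,"wz":0},
  {"x":0,"y":0.2,"z":-1,"wx":0,"wy":0,"wz":0},
  {"x":0,"y":0,"z":-1,"wx":0,"wy":0,"wz":0},
  {"x":1,"y":0,"z":-1,"wx":0,"wy":0,"wz":0},
  {"x":1,"y":0,"z":0,"wx":0,"wy":0,"wz":0},
  {"x":1,"y":0,"z":0,"wx":0,"wy":0,"wz":0},
  {"x":1,"y":0.1,"z":0,"wx":0,"wy":0,"wz":0},
  {"x":1,"y":0.1,"z":0,"wx":0,"wy":0,"wz":0},
])

```text
time_s: 14.5
position: [0.531, -0.066, 0.1349]
tool_rot: [0.001, 0.633, 0.775, 0.0]
contact_force: [-0.0, -0.6, -0.7]
opening: 0.0005
grip_force: 0.0
```

Request:
arm_command([
  {"x":1,"y":0.1,"z":0,"wx":0,"wy":0,"wz":0},
  {"x":1,"y":0.1,"z":0,"wx":0,"wy":0,"wz":0},
  {"x":1,"y":0,"z":0,"wx":0,"wy":0,"wz":0},
  {"x":1,"y":0,"z":0,"wx":0,"wy":0,"wz":0},
  {"x":0.4,"y":0,"z":0,"wx":0,"wy":0,"wz":0},
  {"x":0,"y":0,"z":0,"wx":0,"wy":0,"wz":0},
  {"x":0,"y":0,"z":0,"wx":0,"wy":0,"wz":0},
], jaw=70)

```text
time_s: 15.38
position: [0.5103, 0.0621, 0.1343]
tool_rot: [0.001, 0.633, 0.774, -0.0]
contact_force: [-0.0, 0.0, -0.1]
opening: 0.0673
grip_force: 0.0
```

Run:
```python
from h import *
where()
im=grab_frame("top")
c=im[150:240,245:355]; cv2.imwrite("pics/crop3.png",cv2.resize(c,None,fx=6.6,fy=6.6,interpolation=cv2.INTER_CUBIC))
```

```text
t 15.38 board mm [  3.5 123.9] z 134.3 yawY 11.41 down [ 0.001 -0.001 -1.   ] f [-0.   0.  -0.1] op 67.3 0.0 j [-0.42  0.56  0.36  1.97 -0.31  0.66  0.33]
```

View pics/crop3.png

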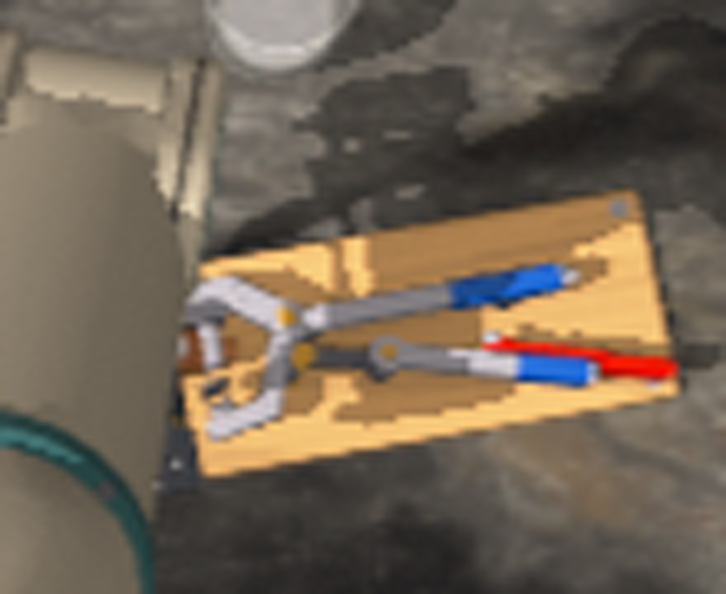

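The crop shows the pliers sprung open, with the handles apart and the jaw off the rivet. Now the pan handle.

Request:
arm_command([
  {"x":0,"y":0.03,"z":0.9,"wx":0,"wy":0,"wz":0},
  {"x":0,"y":0,"z":0.9,"wx":0,"wy":0,"wz":0},
  {"x":0,"y":0,"z":0.9,"wx":0,"wy":0,"wz":0},
  {"x":0,"y":0,"z":0.6,"wx":0,"wy":0,"wz":0},
  {"x":0,"y":0,"z":0.2,"wx":0,"wy":0,"wz":0},
  {"x":0,"y":0,"z":0,"wx":0,"wy":0,"wz":0},
])

```text
time_s: 16.18
position: [0.5108, 0.0629, 0.0291]
tool_rot: [0.0, 0.633, 0.774, -0.0]
contact_force: [1.1, 1.1, 0.4]
opening: 0.0697
grip_force: 0.0
```

Request:
arm_command([
  {"x":0,"y":0,"z":0,"wx":0,"wy":0,"wz":0},
  {"x":0,"y":0,"z":0,"wx":0,"wy":0,"wz":0},
  {"x":0,"y":0,"z":0,"wx":0,"wy":0,"wz":0},
  {"x":0,"y":0,"z":0,"wx":0,"wy":0,"wz":0},
  {"x":0,"y":0,"z":0,"wx":0,"wy":0,"wz":0},
  {"x":0,"y":0,"z":0,"wx":0,"wy":0,"wz":0},
], jaw=0, force=20)

```text
time_s: 16.92
position: [0.5108, 0.0638, 0.0291]
tool_rot: [0.0, 0.633, 0.774, 0.0]
contact_force: [-0.3, 0.4, 0.2]
opening: 0.022
grip_force: 20.0
```

```bash
python3 -c "from h import *;where()"
```

```text
t 16.93 board mm [  4.3 125.5] z 29.1 yawY 11.51 down [ 0.  0. -1.] f [-0.3  0.4  0.2] op 22.0 20.0 j [-0.34  0.73  0.24  2.04 -0.4   0.42  0.41]
```

Request:
arm_command([
  {"x":0,"y":0,"z":0,"wx":0,"wy":0,"wz":0},
  {"x":0,"y":0,"z":-0.17,"wx":0,"wy":0,"wz":0},
  {"x":0,"y":0,"z":0,"wx":0,"wy":0,"wz":0},
], jaw=40)

```text
time_s: 17.3
position: [0.5109, 0.0637, 0.0346]
tool_rot: [0.0, 0.633, 0.774, 0.0]
contact_force: [-0.2, 0.3, -0.1]
opening: 0.0394
grip_force: 0.0
```

Request:
arm_command([
  {"x":0,"y":0,"z":0,"wx":0,"wy":0,"wz":0},
  {"x":0,"y":0,"z":0,"wx":0,"wy":0,"wz":0},
  {"x":0,"y":0,"z":0,"wx":0,"wy":0,"wz":0},
  {"x":0,"y":0,"z":0,"wx":0,"wy":0,"wz":0},
  {"x":0,"y":0,"z":-0.15,"wx":0,"wy":0,"wz":0},
  {"x":0,"y":0,"z":-0.2,"wx":0,"wy":0,"wz":0},
  {"x":0,"y":0,"z":-0.5,"wx":0,"wy":0,"wz":0},
  {"x":0,"y":0,"z":0,"wx":0,"wy":0,"wz":0},
], jaw=0, force=25)

```text
time_s: 18.3
position: [0.5117, 0.0638, 0.0611]
tool_rot: [0.001, 0.633, 0.774, 0.001]
contact_force: [-1.1, 0.3, -2.4]
opening: 0.0217
grip_force: 25.0
```

```bash
python3 -c "from h import *;where()"
```

```text
t 18.3 board mm [  5.3 125.3] z 61.1 yawY 11.51 down [ 0.003  0.    -1.   ] f [-1.1  0.3 -2.4] op 21.7 25.0 j [-0.36  0.68  0.28  2.02 -0.38  0.49  0.39]
```

Request:
arm_command([
  {"x":0,"y":0,"z":-0.6,"wx":0,"wy":0,"wz":0},
  {"x":0.2,"y":0,"z":-0.8,"wx":0,"wy":0,"wz":0},
  {"x":0.5,"y":0.1,"z":-0.4,"wx":0,"wy":0,"wz":0},
  {"x":0.8,"y":0.15,"z":0,"wx":0,"wy":0,"wz":0},
  {"x":0.9,"y":0.15,"z":0,"wx":0,"wy":0,"wz":0},
  {"x":0.9,"y":0.15,"z":0,"wx":0,"wy":0,"wz":0},
  {"x":0.9,"y":0.15,"z":0,"wx":0,"wy":0,"wz":0},
  {"x":0.9,"y":0.15,"z":0,"wx":0,"wy":0,"wz":0},
])

```text
time_s: 19.3
position: [0.5048, 0.2196, 0.1137]
tool_rot: [-0.0, 0.633, 0.774, -0.0]
contact_force: [0.5, -0.9, -1.7]
opening: 0.0217
grip_force: 25.0
```

Request:
arm_command([
  {"x":0.9,"y":0.15,"z":0,"wx":0,"wy":0,"wz":0},
  {"x":0.9,"y":0.06,"z":0,"wx":0,"wy":0,"wz":0},
  {"x":0.9,"y":0,"z":0,"wx":0,"wy":0,"wz":0},
  {"x":0.7,"y":0,"z":0,"wx":0,"wy":0,"wz":0},
  {"x":0.4,"y":0,"z":0,"wx":0,"wy":0,"wz":0},
  {"x":0,"y":0,"z":0,"wx":0,"wy":0,"wz":0},
  {"x":0,"y":0,"z":0,"wx":0,"wy":0,"wz":0},
])

```text
time_s: 20.18
position: [0.4889, 0.3303, 0.1137]
tool_rot: [0.0, 0.633, 0.774, -0.0]
contact_force: [-0.2, -0.1, -2.4]
opening: 0.022
grip_force: 25.0
```

Run:
```python
from h import *
where()
im=grab_frame("side")
cv2.imwrite("pics/side1.png",cv2.resize(im[150:350,150:400],None,fx=3,fy=3,interpolation=cv2.INTER_CUBIC))
```

```text
t 20.18 board mm [ 36.1 391. ] z 113.7 yawY 11.42 down [ 0.    -0.001 -1.   ] f [-0.2 -0.1 -2.4] op 22.0 25.0 j [-0.89  0.69  0.39  1.78 -0.37  0.74 -0.1 ]
```

View pics/side1.png

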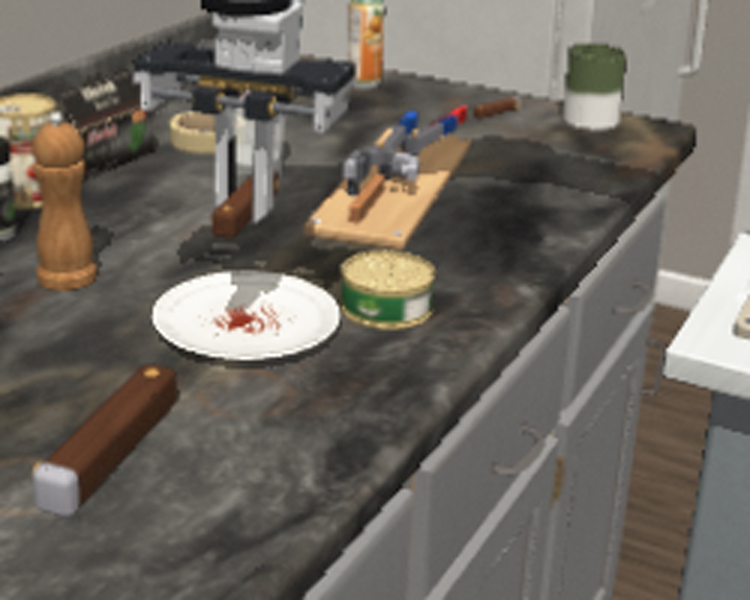

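The crop shows the pan handle held level above the plate at crop (247,315), and the tin, mug and glass undisturbed. Lowering now.

Request:
arm_command([
  {"x":0,"y":0,"z":0.6,"wx":0,"wy":0,"wz":0},
  {"x":0,"y":0,"z":0.9,"wx":0,"wy":0,"wz":0},
  {"x":0,"y":0,"z":0.9,"wx":0,"wy":0,"wz":0},
  {"x":0,"y":0,"z":0.6,"wx":0,"wy":0,"wz":0},
  {"x":0,"y":0,"z":0.3,"wx":0,"wy":0,"wz":0},
  {"x":0,"y":0,"z":0.1,"wx":0,"wy":0,"wz":0},
  {"x":0,"y":0,"z":0,"wx":0,"wy":0,"wz":0},
])

```text
time_s: 21.1
position: [0.4889, 0.3318, 0.0121]
tool_rot: [0.0, 0.633, 0.774, 0.0]
contact_force: [-0.6, -0.7, -1.7]
opening: 0.0219
grip_force: 25.0
```

```bash
python3 -c "
from h import *;where(); print('plate by side', ray('side',[[232.0,254.7]],[.013]))"
```

```text
t 21.1 board mm [ 36.5 392.5] z 12.1 yawY 11.5 down [ 0.001  0.    -1.   ] f [-0.6 -0.7 -1.7] op 21.9 25.0 j [-0.83  0.83  0.3   1.83 -0.44  0.54 -0.04]
plate by side [[0.48982214 0.32370826 0.013     ]]
```

Request:
arm_command([
  {"x":0,"y":0,"z":0.05,"wx":0,"wy":0,"wz":0},
  {"x":0,"y":0,"z":0.05,"wx":0,"wy":0,"wz":0},
  {"x":0,"y":0,"z":0,"wx":0,"wy":0,"wz":0},
])

```text
time_s: 21.48
position: [0.4893, 0.3321, 0.0102]
tool_rot: [0.0, 0.633, 0.774, 0.001]
contact_force: [-1.2, -1.7, 8.0]
opening: 0.0216
grip_force: 25.0
```

Request:
arm_command([
  {"x":0,"y":0,"z":0,"wx":0,"wy":0,"wz":0},
  {"x":0,"y":0,"z":0,"wx":0,"wy":0,"wz":0},
  {"x":0,"y":0,"z":0,"wx":0,"wy":0,"wz":0},
  {"x":0,"y":0,"z":-0.3,"wx":0,"wy":0,"wz":0},
  {"x":0,"y":0,"z":-0.7,"wx":0,"wy":0,"wz":0},
  {"x":0,"y":0,"z":-1,"wx":0,"wy":0,"wz":0},
  {"x":0,"y":0,"z":-1,"wx":0,"wy":0,"wz":0},
  {"x":0,"y":-0.5,"z":-1,"wx":0,"wy":0,"wz":0},
], jaw=50)

```text
time_s: 22.48
position: [0.4748, 0.3286, 0.1303]
tool_rot: [0.001, 0.633, 0.774, 0.001]
contact_force: [-0.4, 0.4, -0.1]
opening: 0.0502
grip_force: 0.0
```

Request:
arm_command([
  {"x":1,"y":0,"z":-0.5,"wx":0,"wy":0,"wz":0},
  {"x":1,"y":0,"z":0,"wx":0,"wy":0,"wz":0},
  {"x":1,"y":0,"z":0,"wx":0,"wy":0,"wz":0},
  {"x":1,"y":0,"z":0,"wx":0,"wy":0,"wz":0},
  {"x":1,"y":0,"z":0,"wx":0,"wy":0,"wz":0},
  {"x":1,"y":0,"z":0,"wx":0,"wy":0,"wz":0},
  {"x":0,"y":0,"z":0,"wx":0,"wy":0,"wz":0},
  {"x":0,"y":0,"z":0,"wx":0,"wy":0,"wz":0},
])

```text
time_s: 23.48
position: [0.4385, 0.5035, 0.1438]
tool_rot: [0.001, 0.633, 0.774, -0.0]
contact_force: [-0.8, -1.1, 0.5]
opening: 0.0501
grip_force: 0.0
```

Run:
```python
from h import *
where()
im=grab_frame("top")
cv2.imwrite("pics/end.png",cv2.resize(im[140:260,90:350],None,fx=3,fy=3,interpolation=cv2.INTER_CUBIC))
```

```text
t 23.48 board mm [ 21.3 570.8] z 143.8 yawY 11.45 down [ 0.    -0.001 -1.   ] f [-0.8 -1.1  0.5] op 50.1 0.0 j [-1.14  0.76  0.43  1.53 -0.37  0.93 -0.39]
```

View pics/end.png

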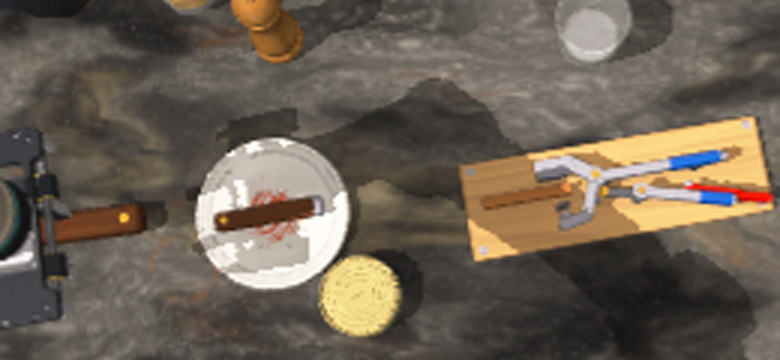

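The picture shows the pan handle lying in the middle of the plate at (270,213), the pliers open, no rivet standing proud, and the tin and glass in place. The arm touches nothing, so I hand the job in.

```bash
python3 -c "
from h import *;print(close_job())"
```

```text
the job is handed in; nothing more can be done
None
```

The job is handed in at about 23.5 s of the 72 s: the pliers locked and were released, and the pan handle lies in the middle of the plate with no rivet visibly standing proud. I could not measure the rivet directly, and no verdict came back.

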